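Hold the jog key switch over

ROBOT

A 6-joint arm with a two-finger parallel gripper is mounted at the origin on the work surface. World frame = base frame: x ahead of the robot, y to its left, z up, the work surface at z = 0. Lengths are in m, angles in rad, forces in N, time in s.
With the tool pointing down it reaches from about 0.375 to 0.9 m from the base axis. Payload 3.1 kg.
Tool frame: the origin (TCP) lies midway between the tips of the shut fingers; the grasp point (between the pads) lies 19 mm behind it; z points along the fingers, y is the line along which they close (so a half turn about z gives the same grasp; the last joint's range is limited). The gripper opens to 87 mm and grips with 3 to 60 N. Pads are 19 mm wide; open, the fingers measure 117 mm over their backs; the gripper's body (75 mm by 190 mm) begins 51 mm behind the grasp point.
Start: joints at [1.046, 0.527, 1.433, -0, 1.181, -0.178], TCP at [0.212, 0.588, 0.223] pointing down, gripper open.
Joint ranges: [-3.08, 3.08], [-0.75, 2.2], [0.22, 2.44], [-1.43, 4.57], [0, 2.65], [-2.85, 2.85]. Speed limits (rad/s): [2.79, 2.79, 3.14, 3.14, 3.14, 3.14].

INTERFACE

Orientations are given as a rotation vector (axis times angle).
In Python, from cell import sense, camera, robot gives the robot as it stands.
- The arm moves only by the tool apply_moves, never from a script. Its argument "deltas" is a list of rows, each a list of 7 numbers: the turn, a rotation vector about the tool's x, y, z as a fraction of full scale, then the shift along the tool's x, y, z as a fraction of full scale, then the closure in counts, from 0 (fully open) to 255 (shut). In form: [[wx, wy, wz, x, y, z, hand], ...]. A call has 1 to 12 rows; each row is the pose to reach, as a shift and turn from the pose commanded when the call began, along the tool's axes at that moment; what a row does not reach only later rows make up. Full scale, the value 1, is 0.2 m for a shift and 90 degrees for a turn. A row lasts 1/8 s, in which the tool goes at most 62.5 mm and 10.7 degrees, less where a joint would pass 70% of its speed; a pose out of reach is approached as far as the arm can. A call with a number of a shift or a turn outside -1 to 1 is refused whole. A call with a gripper value outside its range is refused whole. The fingers move at their own pace and stop on an object; "newtons" is the grip in N (left out, the last holds). Time passes only in rows, so rows that repeat a pose let the fingers close. It gives the time, the measured TCP pose, the force, the opening and the grip force at its end, in the units of the state.
- sense(): the state, without advancing time (a new reading comes with each control period).
- camera(name): name is "scene" or "side" or "wrist"; returns a dict with "pixels" (400x640x3 uint8, red, green, blue), "z_map" (400x640 float32, m along the optical axis (not along the pixel's ray), 0 where there is no reading), "K" (3x3 intrinsics, pixels), "rvec" (rotation vector, rad) and "tvec" (3), from world to camera coordinates, as OpenCV has them. Camera axes: x right, y down, z forward; pixel columns grow to the right and rows downward; lengths in m; the calibration is good to about 2 mm. A picture is of the moment at which its call begins.
- robot.finish_job(): hands the job in; it is judged then, once.
The state is a dict: "clock": time; "joint_pos": joint angles; "dq": joint speeds; "joint_efforts": joint torques, N m; "ee_pos": TCP position; "orientation": TCP orientation; "ft_force": force on the tool from outside, world axes, zero at the start; "moment": the same for the moment, N m; "opening": finger opening in m; "grasp_force": force on a finger pad.
Only numpy, scipy, OpenCV 4.12 (cv2) and the standard library are available. Lean on these libraries where they do the work, as an engineer would, in place of code of your own. Each camera call takes 0.05 s, during which the arm holds its last target. There are 200 camera calls.

TASK

The rover on the test stand can only be jogged while its key switch is held over. Take the red-headed key out of the orange key holder and push it straight down into the key switch on the grey control box until its shoulder is fully home, wiggling it past the sticky pins instead of forcing it; only when it is home, turn it a quarter turn clockwise (seen from above) against the spring as far as it goes. Finish while still gripping the key, holding it home and turned, and leave the emergency stop, the green button, the other two keys, the spare wheel and the screwdriver as they are.

Things in the scene. Friction and masses are not known exactly. Their poses are not given: they have to be found in the camera images.
- red_key_head (a point): centre of the red plastic head of the key to use, which stands upright, blade down, 30 g. Axes fixed to the key: x across the head's width, y through its thickness, z up. Head 26 mm wide (x), 9 mm thick (y), 30 mm tall: grip it by its two flat faces, closing along y. The key is symmetric and fits either way round
- red_key_shoulder (a point): middle of the underside of the red key's steel shoulder, 24 mm below the head's centre; axes as the head's. The shoulder is 16 x 7 mm and 9 mm tall, between head and blade; it rests on the key switch's mouth when the key is home
- red_key_tip (a point): tip of the red key's steel blade, 26 mm below the shoulder. Blade 10 mm wide (x), 3 mm thick (y); over the last 5 mm it tapers to a point, 45 degrees each side
- lock_mouth (a point): middle of the keyway's mouth on top of the key switch, a brass plug in a round aluminium bezel (30 mm across, rim 1 mm above the mouth) on the control box, 14 mm above its lid. Axes fixed to the box, z up. The keyway measures 11 mm along x and 4 mm along y at rest, with a 2.5 mm 45 degree lead-in along both long sides
- lock_floor (a point): floor of the keyway, 30 mm under its mouth. Three stiff spring pins at 7, 13 and 19 mm depth stick out 3 mm from alternate narrow ends: on each a straight push can jam even at 15 N and far more, while twisting the key some 7 degrees to and fro about the vertical under a push of about 10 N lets it slip past bit by bit. Nothing latches the key
- lock (a joint): angle of the plug: 0 at rest, keyway along lock_mouth's x axis; grows as it is turned clockwise seen from above; stop at 1.57 rad. A spring drives it back to 0 when let go (0.05 N m at rest, 0.13 N m at the stop). The blade has 0.15 to 0.2 rad of play in the keyway, so the key must turn that much farther than the plug
- holder: orange plastic key holder, fixed to the bench, 160 x 44 mm, 40 mm tall; origin at the middle of its underside, x along its length, z up. Three slots 55 mm apart along its length (one in the middle), 32 mm deep, hold one key each, its head's width along the holder's x; keys lift straight out. Their order varies
- blue_key_head (a point): centre of the blue head of a bystander key in the holder, same shape as the red one
- white_key_head (a point): centre of the white head of a bystander key in the holder, same shape as the red one
- station: grey control box with aluminium lid, fixed to the bench, 110 mm (x) by 210 mm (y), 75 mm tall; origin at the middle of its underside, z up. The key switch stands 62 mm from its middle towards +y, a red emergency-stop mushroom (40 mm wide, top 18 mm above the lid) 66 mm towards -y, a green push button and an amber lamp near its middle
- estop (a joint): travel of the emergency stop, 0 up, 0.006 m pressed; leave alone
- start (a joint): travel of the green button, 0 up, 0.004 m pressed; leave alone
- wheel: spare black rubber wheel lying flat, 64 mm across, 28 mm tall, origin at the middle of its underside; bystander
- driver: screwdriver with a green handle, 170 mm long, lying on the bench beyond the work, origin at its middle; bystander
There are look-alikes about, which are no part of the job. There is more than one size of the part that bears red_key_head; the job needs the middle-sized.

How it is judged:
By the outcome, as a careful person would: the job done as asked, in the order asked, and still so for the second after the job is handed in, while the arm keeps its last pose, push and grip.
It also fails if it takes over 72 s, if anything falls off the work surface, if the arm or the gripper's body presses on something with over 40 N, if the wrist force passes 120 N, or if a joint passes its speed limit or range.

## Working session

There is one attempt and no reset: what is moved stays moved. The work goes in short steps, Python scripts to look and compute and a tool call to move; the robot and the scene stay as the last step left them, time stands still between calls to the robot, and variables do not carry over. Pictures are saved under pics/ and viewed, at most 10 in all, crops included, and the job is handed in when it is done.

Besides the shell and the picture viewer there is one more tool, called after ">>>" in YAML: its name, and indented under it one key for each argument. apply_moves: Moves the arm, as the interface text tells. Shift numbers are shares of 0.2 m and turn numbers shares of 90 degrees, none past 1 either way. Its arguments: {"type":"object","properties":{"deltas":{"type":"array"},"newtons":{"type":"number"}},"required":["deltas"]}

```bash
mkdir -p pics; cat > h.py <<'E'
import numpy as np, cv2
from cell import sense, camera, robot
def shot(n,f=None):
    c=camera(n)
    if f: cv2.imwrite('pics/'+f,c['pixels'][:,:,::-1])
    return c
def w2c(c):
    R=cv2.Rodrigues(np.array(c['rvec'],float))[0]; return R,np.array(c['tvec'],float).ravel()
def ray(c,u,v):
    R,t=w2c(c); d=R.T@np.linalg.solve(c['K'],[u,v,1.]); return -R.T@t,d
def onz(c,u,v,z):
    o,d=ray(c,u,v); return o+d*(z-o[2])/d[2]
def cloud(c):
    R,t=w2c(c); z=c['z_map']; v,u=np.mgrid[:z.shape[0],:z.shape[1]]
    p=np.stack([u,v,np.ones_like(u)],-1)@np.linalg.inv(c['K']).T*z[...,None]
    return (p-t)@R
E
python3 - <<'E'
from h import *
a=shot('scene');b=shot('side')
cv2.imwrite('pics/a.png',a['pixels'][:,:,::-1]);cv2.imwrite('pics/b.png',b['pixels'][:,:,::-1])
np.set_printoptions(precision=4,suppress=True)
s=sense();print(s)
for n,c in(('scene',a),('side',b)):
    P=cloud(c);hsv=cv2.cvtColor(c['pixels'],cv2.COLOR_RGB2HSV)
    H,S,V=hsv[...,0].astype(int),hsv[...,1],hsv[...,2]
    for nm,m in(('red',((H<6)|(H>172))&(S>130)&(V>60)),('orange',(H>=7)&(H<20)&(S>150)&(V>90)),('blue',(H>100)&(H<125)&(S>130)&(V>60)),('green',(H>45)&(H<85)&(S>100)&(V>50))):
        k,l,st,ce=cv2.connectedComponentsWithStats(m.astype(np.uint8))
        for i in range(1,k):
            if st[i,4]>25:
                q=P[(l==i)&(c['z_map']>0)]
                print(n,nm,ce[i].round(1),st[i],np.median(q,0),np.percentile(q,3,0),np.percentile(q,97,0))
E
```

```text
{'clock': 0.1, 'joint_pos': array([ 1.0465,  0.5284,  1.4338, -0.    ,  1.1814, -0.1785]), 'dq': array([ 0.0025, -0.0016,  0.0005,  0.0011,  0.0016,  0.0006]), 'joint_efforts': array([  0.0008, -44.0986, -17.7152,   0.0635,   0.0533,  -0.    ]), 'ee_pos': array([0.2115, 0.5874, 0.2217]), 'orientation': array([-0.5404, -3.0941,  0.0029]), 'ft_force': array([-0.074 ,  0.3267, -0.1134]), 'moment': array([ 0.0176,  0.0122, -0.0178]), 'grasp_force': 0.0, 'opening': 0.08701334204407202}
scene red [369.5 153.3] [361 145  18  17 248] [0.5574 0.1388 0.0968] [0.5408 0.1235 0.0917] [0.5739 0.1562 0.0988]
scene red [196.6 194.2] [186 185  22  19 253] [ 0.3761 -0.1703  0.0112] [ 0.3592 -0.188   0.0066] [ 0.3892 -0.1526  0.0137]
scene red [218.4 223.5] [211 217  15  14 124] [ 0.501  -0.1742  0.0717] [ 0.4953 -0.1848  0.0538] [ 0.5033 -0.1641  0.0796]
scene red [254.4 286.7] [248 281  14  13 110] [ 0.6179 -0.1808  0.0066] [ 0.6078 -0.1897  0.0029] [ 0.6286 -0.1716  0.0084]
scene orange [446.5  52.4] [422  36  55  27 708] [0.3917 0.5582 0.0267] [0.3141 0.5443 0.008 ] [0.4257 0.6246 0.0479]
scene ora
[... 1663 characters left out ...]
 [0.5716 0.2119 0.085 ] [0.5652 0.2058 0.0804] [0.5792 0.2177 0.0877]
side blue [377.6  19.9] [ 345    0   68   41 2036] [ 0.7974 -0.8603  0.0514] [ 0.7052 -1.01    0.0021] [ 0.9054 -0.8448  0.0869]
side blue [380.8 187.5] [378 181   7  14  54] [ 0.5016 -0.1087  0.0711] [ 0.4986 -0.1218  0.0541] [ 0.5057 -0.1056  0.0804]
side green [372.5 247.2] [     0     23    640    377 139282] [ 0.4466 -0.001   0.0002] [ 0.0166 -0.7471 -0.0027] [0.9143 0.4637 0.0031]
side green [471.3  53.1] [462  35  19  36 283] [ 0.4647 -0.889  -0.0002] [ 0.4458 -1.0205 -0.0032] [ 0.4785 -0.8023  0.0039]
side green [309.9 290.5] [305 285  11  12 100] [0.5204 0.2049 0.0948] [0.5124 0.196  0.0893] [0.5289 0.2122 0.0974]
```

View pics/a.png

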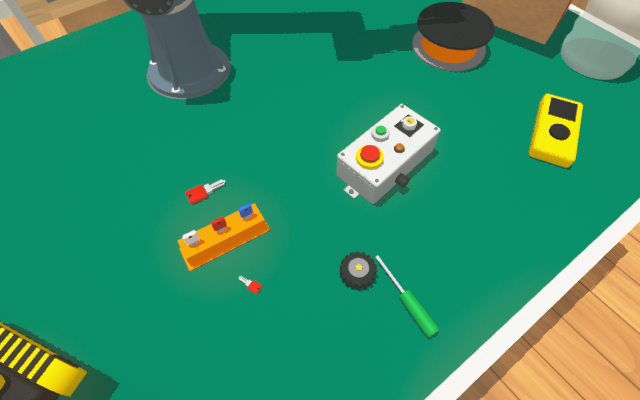

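View pics/b.png

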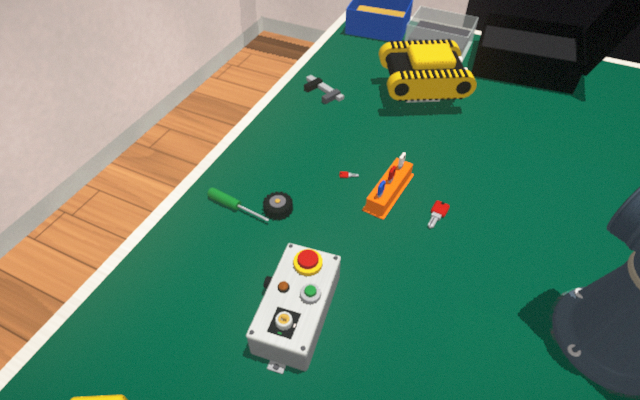

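Candidates for the red key: the big loose key at scene (197,194), the small loose key at (254,287), and the one in the holder at (218,223). The holder's key is the middle-sized one, so I choose that. Other look-alikes are the blue key at (245,210), the white key at (191,237) and the red e-stop at (370,153). The lock is the brass plug at scene (410,121) and side (284,320).

```bash
cat >> h.py <<'E'
from scipy.spatial.transform import Rotation as Ro
np.set_printoptions(precision=4,suppress=True)
def delta(p,psi,tgt=None):
    """row numbers to go to TCP p, tool y at world yaw psi, pointing down"""
    s=sense(); R0=Ro.from_rotvec(s['orientation'])
    y=np.array([np.cos(psi),np.sin(psi),0]);z=np.array([0,0,-1.]);x=np.cross(y,z)
    R=Ro.from_matrix(np.stack([x,y,z],1))
    return np.r_[(R0.inv()*R).as_rotvec()/(np.pi/2), R0.inv().apply(np.array(p)-s['ee_pos'])/.2]
def tri(c1,p1,c2,p2):
    A=[];b=[]
    for c,p in((c1,p1),(c2,p2)):
        o,d=ray(c,*p); d=d/np.linalg.norm(d);M=np.eye(3)-np.outer(d,d);A.append(M);b.append(M@o)
    return np.linalg.solve(sum(A),sum(b))
E
python3 - <<'E'
from h import *
a=shot('scene');b=shot('side')
print(tri(a,(410,121),b,(284,320)),tri(a,(218.4,223.5),b,(391.5,172.6)),tri(a,(245.2,209.8),b,(380.8,187.5)))
c=shot('wrist','w0.png');o,d=ray(c,320,200);s=sense()
R0=Ro.from_rotvec(s['orientation']);print('cam in tool',R0.inv().apply(o-s['ee_pos']),R0.inv().apply(d),c['K'])
print(delta([.54,.24,.26],1.3))
E
```

```text
[0.5372 0.2713 0.0861] [ 0.4973 -0.1736  0.0637] [ 0.5025 -0.1182  0.0639]
cam in tool [ 0.0788 -0.0005 -0.1612] [-0.2943  0.0027  0.9558] [[281.995    0.     319.2336]
 [  0.     281.995  196.5551]
 [  0.       0.       1.    ]]
[-0.0006 -0.0001 -0.0478 -2.1338 -1.0793 -0.1889]
```

>>> apply_moves:
  deltas:
    - [0,0,0,-0.25,-0.12,-0.05,0]
    - [0,0,0,-0.5,-0.25,-0.1,0]
    - [0,0,0,-0.75,-0.4,-0.15,0]
    - [0,0,0,-1,-0.52,-0.19,0]
    - [0,0,0,-1,-0.52,-0.19,0]

```text
clock: 0.88
ee_pos: [0.3679, 0.4202, 0.2613]
orientation: [0.549, 3.091, 0.001]
ft_force: [0.6, 0.4, -0.4]
opening: 0.0867
grasp_force: 0.0
```

>>> apply_moves:
  deltas:
    - [0,0,0.1,-0.25,-0.12,0,0]
    - [0,0,0.2,-0.5,-0.25,0,0]
    - [0,0,0.1,-0.75,-0.4,0,0]
    - [0,0,0,-1,-0.52,0,0]
    - [0,0,0,-1.0,-0.54,0,0]
    - [0,0,0,-1.0,-0.54,0,0]

```text
clock: 1.62
ee_pos: [0.5151, 0.2535, 0.26]
orientation: [-0.542, -3.092, -0.0]
ft_force: [0.4, -0.0, 0.5]
opening: 0.0869
grasp_force: 0.0
```

```bash
python3 - <<'E'
from h import *
c=shot('wrist','w1.png');s=sense();print(s['ee_pos'],s['orientation'],s['joint_pos'])
R,t=w2c(c);u=c['K']@(R@np.array([.537,.271,.089])+t);u=u[:2]/u[2];print(u)
x,y=int(u[0]),int(u[1])
im=c['pixels'][max(0,y-60):y+60,max(0,x-80):x+80,::-1];print(max(0,y-60),max(0,x-80))
cv2.imwrite('pics/w1c.png',cv2.resize(im,None,fx=4,fy=4,interpolation=cv2.INTER_CUBIC))
E
```

```text
[0.5149 0.2541 0.2602] [-0.5395 -3.0932 -0.0001] [ 0.2634  0.4173  1.5175  0.0009  1.2083 -0.9623]
[339.0587 193.2352]
133 259
```

View pics/w1c.png

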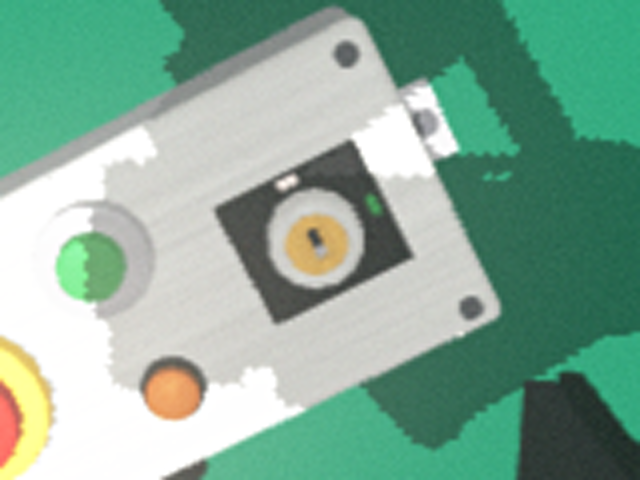

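The crop shows the lock: the brass plug with its keyway is at crop (316,241), wrist pixel (338,193). The green button, lamp and e-stop are to the left.

```bash
cat >> h.py <<'E'
def comps(m,amin=25):
    k,l,st,ce=cv2.connectedComponentsWithStats(m.astype(np.uint8))
    return [(st[i,4],ce[i],l==i) for i in range(1,k) if st[i,4]>=amin]
def hsv(c):
    h=cv2.cvtColor(c['pixels'],cv2.COLOR_RGB2HSV).astype(int);return h[...,0],h[...,1],h[...,2]
def lock_look(c,u0):
    P=cloud(c);H,S,V=hsv(c)
    m=(H>12)&(H<28)&(S>90)&(V>120)
    m=cv2.morphologyEx(m.astype(np.uint8),cv2.MORPH_CLOSE,np.ones((7,7)))
    for n,ce,l in comps(m):
        if np.hypot(*(ce-u0))<15:
            (e,ax,an)=cv2.minAreaRect(np.argwhere(l)[:,::-1].astype(np.float32))
            print('plug',n,ce,e,ax,onz(c,*ce,.089),'depth',np.median(P[l],0))
            px=ce
    L=np.hypot(P[...,0]-.546,P[...,1]-.207)<.14
    lid=L&(abs(P[...,2]-.075)<.008)
    print('lid z',np.median(P[lid][:,2]))
    q=P[lid][:,:2];r=cv2.minAreaRect((q*1000).astype(np.float32));print('lid rect',r)
    return px
E
python3 - <<'E'
from h import *
c=shot('wrist');px=lock_look(c,(338,193));np.savez('v1.npz',px=px,K=c['K'],rvec=c['rvec'],tvec=c['tvec'])
print(delta([.56,.08,.25],.6))
E
```

```text
plug 173 [337.2197 193.9075] (337.4000244140625, 193.80001831054688) (13.416406631469727, 14.310833930969238) [0.5369 0.2692 0.089 ] depth [0.5379 0.269  0.0876]
lid z 0.07426354031128841
lid rect ((545.4053344726562, 208.52432250976562), (110.05887603759766, 209.15328979492188), 7.630068302154541)
[-0.0003 -0.0007  0.3987 -0.5069 -0.7441  0.0512]
```

>>> apply_moves:
  deltas:
    - [0,0,0.1,-0.13,-0.19,0,0]
    - [0,0,0.2,-0.25,-0.38,0,0]
    - [0,0,0.3,-0.38,-0.56,0,0]
    - [0,0,0.4,-0.5,-0.74,0.05,0]
    - [0,0,0.4,-0.5,-0.74,0.05,0]

```text
clock: 2.35
ee_pos: [0.56, 0.0789, 0.25]
orientation: [-1.473, -2.774, 0.001]
ft_force: [-0.4, 1.3, 0.3]
opening: 0.0873
grasp_force: 0.0
```

```bash
python3 - <<'E'
from h import *
c=shot('wrist','w2.png')
R,t=w2c(c);u=c['K']@(R@np.array([.537,.2695,.088])+t);u=u[:2]/u[2];print(u)
try:
    px=lock_look(c,u);v=np.load('v1.npz');print('tri',tri(v,v['px'],c,px))
except Exception as e: print(e)
u=c['K']@(R@np.array([.497,-.1736,.064])+t);print('key',u[:2]/u[2])
print(delta([.5,-.10,.24],0.05))
E
```

```text
[407.3029  17.8423]
plug 55 [406.7091  17.6364] (406.70587158203125, 18.17648696899414) (8.574929237365723, 8.231931686401367) [0.5363 0.2689 0.089 ] depth [0.5365 0.2714 0.0836]
lid z 0.07428912625518544
lid rect ((545.9349975585938, 207.5463409423828), (110.32461547851562, 209.25755310058594), 7.718712329864502)
tri [0.5366 0.269  0.0891]
key [185.0411 296.9634]
[-0.0006 -0.0007  0.3481 -0.5783 -0.7533  0.051 ]
```

>>> apply_moves:
  deltas:
    - [0,0,0.1,-0.15,-0.19,0,0]
    - [0,0,0.2,-0.3,-0.38,0,0]
    - [0,0,0.3,-0.45,-0.56,0,0]
    - [0,0,0.35,-0.58,-0.75,0.05,0]
    - [0,0,0.35,-0.58,-0.75,0.05,0]

```text
clock: 3.02
ee_pos: [0.5002, -0.1004, 0.2403]
orientation: [-2.169, -2.271, 0.001]
ft_force: [-0.5, 0.7, -0.0]
opening: 0.0869
grasp_force: 0.0
```

```bash
cat >> h.py <<'E'
def key_look(c):
    P=cloud(c);H,S,V=hsv(c);out={}
    for nm,m in(('red',((H<6)|(H>172))&(S>130)&(V>50)),('blue',(H>100)&(H<125)&(S>110)&(V>50)),('white',(S<60)&(V>130))):
        for n,ce,l in comps(m):
            q=P[l]
            if abs(q[:,0].mean()-.5)<.03 and abs(q[:,1].mean()+.17)<.11 and np.percentile(q[:,2],80)>.055:
                top=l&(abs(P[...,2]-np.percentile(q[:,2],95))<.006)
                ys,xs=np.nonzero(top)
                pc=np.array([xs.mean(),ys.mean()]);out[nm]=pc
                tp=P[top][:,:2]*1000
                print(nm,n,pc,'top z',np.percentile(q[:,2],95),'topmean',P[top].mean(0),cv2.minAreaRect(tp.astype(np.float32)),onz(c,*pc,.079))
    m=(H>=7)&(H<20)&(S>150)&(V>90)
    w=m&(abs(P[...,2]-.040)<.004)&(abs(P[...,0]-.5)<.05)&(abs(P[...,1]+.17)<.11)
    print('holder top',np.median(P[w][:,2]),cv2.minAreaRect((P[w][:,:2]*1000).astype(np.float32)))
    return out
E
python3 - <<'E'
from h import *
import pickle
c=shot('wrist','w3.png');o=key_look(c);pickle.dump((o,{k:c[k] for k in('K','rvec','tvec')}),open('k1.pkl','wb'))
s=sense();print(s['ee_pos'],s['joint_pos'])
p=o['red'].astype(int);y0,x0=max(0,p[1]-75),max(0,p[0]-100);print(x0,y0)
cv2.imwrite('pics/w3c.png',cv2.resize(c['pixels'][y0:y0+150,x0:x0+200,::-1],None,fx=4,fy=4,interpolation=cv2.INTER_CUBIC))
print(delta([.497,-.1736,.16],.1))
E
```

```text
red 137 [314.566 237.066] top z 0.07878358102878498 topmean [ 0.4962 -0.1713  0.0771] ((496.0611877441406, -172.02235412597656), (23.07010841369629, 7.540277481079102), 84.19611358642578) [ 0.4962 -0.1704  0.079 ]
blue 32 [321.8438 190.9688] top z 0.0782989074550823 topmean [ 0.5025 -0.1112  0.0768] ((502.1434326171875, -113.16954040527344), (5.984597206115723, 13.464543342590332), 2.5749449729919434) [ 0.5024 -0.1106  0.079 ]
white 556 [315.3213 274.6264] top z 0.32771714619863157 topmean [ 0.4964 -0.0698  0.3266] ((496.2746276855469, -70.19656372070312), (20.523578643798828, 6.0498833656311035), 3.3856561183929443) [ 0.4994 -0.2234  0.079 ]
holder top 0.039144632983283106 ((500.8860778808594, -159.09310913085938), (131.86141967773438, 43.22945022583008), 86.85346984863281)
[ 0.5009 -0.0993  0.2406] [-0.4154  0.3509  1.6937  0.001   1.0977 -0.4634]
214 162
[-0.0001 -0.0007 -0.0334 -0.3705 -0.0371  0.4028]
```

View pics/w3c.png

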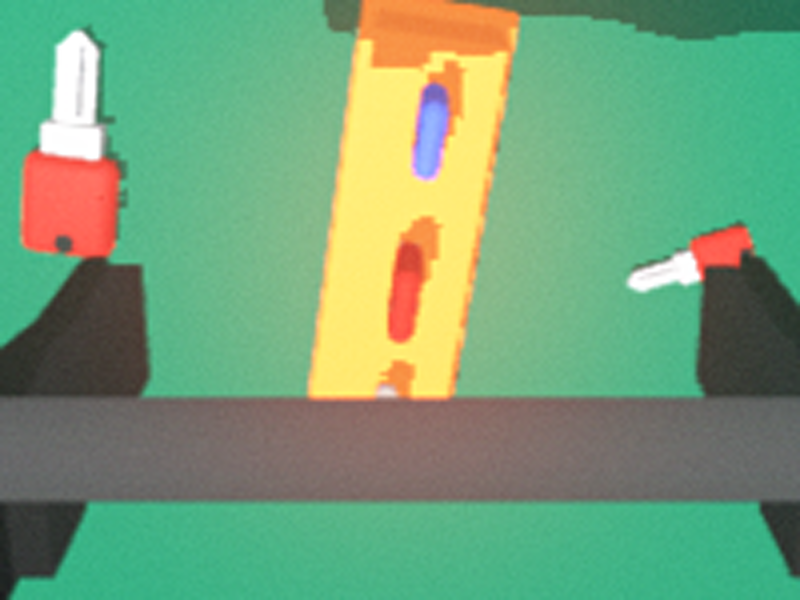

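The crop shows the red key upright in the holder's middle slot at crop (404,292). The bigger key lies at (70,160) and the smaller one at (720,255), so the middle-sized choice is confirmed.

```bash
python3 - <<'E'
from h import *
print(delta([.497,-.13,.17],-.09))
E
```

```text
[-0.0002 -0.0007  0.0876 -0.1527 -0.0267  0.353 ]
```

>>> apply_moves:
  deltas:
    - [0,0,0.05,-0.08,-0.01,0.15,0]
    - [0,0,0.09,-0.15,-0.03,0.35,0]
    - [0,0,0.09,-0.15,-0.03,0.35,0]

```text
clock: 3.45
ee_pos: [0.4953, -0.1281, 0.1687]
orientation: [-2.316, -2.113, 0.003]
ft_force: [0.4, -0.5, 0.9]
opening: 0.0872
grasp_force: 0.0
```

```bash
python3 - <<'E'
from h import *
import pickle
c=shot('wrist','w4.png');o=key_look(c);o1,c1=pickle.load(open('k1.pkl','rb'))
for k in('red','blue'):
    if k in o: print(k,'tri',tri(c1,o1[k],c,o[k]))
H,S,V=hsv(c);P=cloud(c)
m=((H>=7)&(H<24)&(S>120)&(V>90)&(abs(P[...,2]-.039)<.003)&(P[...,1]<-.0))
m=max(comps(m),key=lambda t:t[0])[2]
# edges: min / max world x per row on the top plane
rows=[(onz(c,np.nonzero(r)[0].min(),i,.04),onz(c,np.nonzero(r)[0].max(),i,.04)) for i,r in enumerate(m) if r.sum()>60]
for j in(0,1):
    e=np.array([r[j] for r in rows]);d=cv2.fitLine(e[:,:2].astype(np.float32),cv2.DIST_HUBER,0,.001,.001).ravel();print('edge yaw',np.degrees(np.arctan(d[1]/d[0])),d,len(e))
print(delta([.497,-.172,.10],-.09))
E
```

```text
red 221 [326.2965 241.7965] top z 0.07854285419280678 topmean [ 0.4966 -0.1713  0.0772] ((496.7050476074219, -172.3402862548828), (24.379098892211914, 6.91044807434082), 84.93557739257812) [ 0.4966 -0.1704  0.079 ]
white 281 [287.8684 276.3496] top z 0.2563447665330699 topmean [ 0.4878 -0.0975  0.2551] ((488.1764221191406, -97.80928802490234), (4.72592830657959, 10.07028579711914), 45.37177276611328) [ 0.4547 -0.205   0.079 ]
white 290 [366.5725 276.4424] top z 0.2560846740448353 topmean [ 0.5115 -0.0997  0.2549] ((511.3110656738281, -100.01301574707031), (9.625351905822754, 4.623184680938721), 16.9786434173584) [ 0.5339 -0.2121  0.079 ]
white 135 [325.3252 293.8537] top z 0.0787017069109939 topmean [ 0.4906 -0.23    0.0772] ((490.2229309082031, -230.32791137695312), (19.144277572631836, 8.372896194458008), 85.29458618164062) [ 0.4906 -0.2287  0.079 ]
holder top 0.03910501335884171 ((496.6457214355469, -172.57688903808594), (157.85586547851562, 44.11284637451172), 84.04032135009766)
red tri [ 0.4963 -0.1761  0.0668]Traceback (most recent call last):
  File "<stdin>", line 12, in <module>
IndexError: too many indices for array: array is 1-dimensional, but 2 were indexed
```

View pics/w4.png

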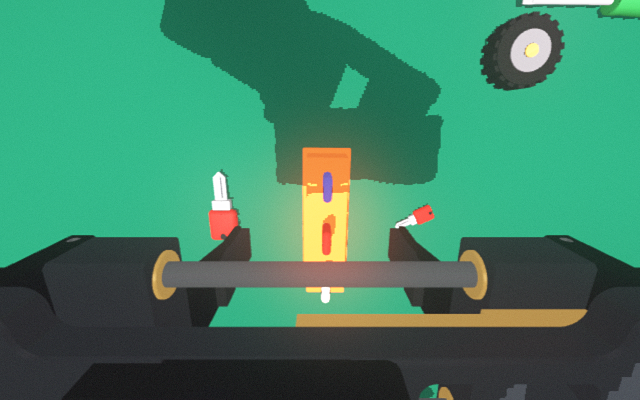

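The view shows the holder square between the open fingers, with the red key at (326,240), blue at (327,187) and white at (325,295). The fingers are clear of the loose keys.

```bash
python3 - <<'E'
from h import *
print(delta([.4966,-.1725,.047],-.096))
E
```

```text
[-0.0014 -0.0011  0.003  -0.2199  0.0211  0.6158]
```

>>> apply_moves:
  deltas:
    - [0,0,0,-0.22,0.02,0.1,0]
    - [0,0,0,-0.22,0.02,0.25,0]
    - [0,0,0,-0.22,0.02,0.4,0]
    - [0,0,0,-0.22,0.02,0.52,0]
    - [0,0,0,-0.22,0.02,0.6,0]
    - [0,0,0,-0.22,0.02,0.61,0]
    - [0,0,0,-0.22,0.02,0.61,0]

```text
clock: 4.38
ee_pos: [0.4975, -0.1748, 0.0495]
orientation: [2.322, 2.114, 0.001]
ft_force: [-0.2, 0.3, -0.2]
opening: 0.087
grasp_force: 0.0
```

```bash
python3 - <<'E'
from h import *
print(delta([.4966,-.1725,.047],-.096)*np.r_[90,90,90,200,200,200],sense()['ft_force'])
E
```

```text
[ 0.0966  0.0414  0.1389  2.2326 -1.0697  2.4579] [-0.1924  0.3023 -0.2119]
```

>>> apply_moves:
  deltas:
    - [0,0,0,0.011,-0.005,0.011,0]
    - [0,0,0,0.011,-0.005,0.011,150]
    - [0,0,0,0.011,-0.005,0.011,200]
    - [0,0,0,0.011,-0.005,0.011,255]
    - [0,0,0,0.011,-0.005,0.011,255]
    - [0,0,0,0.011,-0.005,0.011,255]
    - [0,0,0,0.011,-0.005,0.011,255]
    - [0,0,0,0.011,-0.005,0.011,255]
  newtons: 50

```text
clock: 5.38
ee_pos: [0.4957, -0.1725, 0.0463]
orientation: [-2.324, -2.114, 0.0]
ft_force: [-0.1, 0.3, 0.5]
opening: 0.025
grasp_force: 0.0
```

>>> apply_moves:
  deltas:
    - [0,0,0,0,0,0,255]
    - [0,0,0,0,0,0,255]
    - [0,0,0,0,0,0,255]

```text
clock: 5.75
ee_pos: [0.4964, -0.1729, 0.0465]
orientation: [2.323, 2.113, 0.001]
ft_force: [1.0, -0.2, -1.4]
opening: 0.0086
grasp_force: 50.0
```

>>> apply_moves:
  deltas:
    - [0,0,0,0,0,-0.05,255]
    - [0,0,0,0,0,-0.12,255]
    - [0,0,0,0,0,-0.2,255]
    - [0,0,0,0,0,-0.35,255]
    - [0,0,0,0,0,-0.5,255]
    - [0,0,0,0,0,-0.6,255]
    - [0,0,0,0,0,-0.6,255]

```text
clock: 6.62
ee_pos: [0.4961, -0.1728, 0.1686]
orientation: [2.321, 2.112, 0.001]
ft_force: [-0.6, 0.3, -0.5]
opening: 0.0086
grasp_force: 50.0
```

```bash
python3 - <<'E'
from h import *
s=sense();print(s['ee_pos'],s['opening'],s['grasp_force'],s['joint_pos'])
print(delta([.54,.06,.165],.85))
E
```

```text
[ 0.4961 -0.1728  0.1686] 0.008602586981795635 49.997701932443306 [-0.548   0.4685  1.7396 -0.0003  0.9301 -0.4535]
[ 0.0013  0.0019 -0.6012  1.1796  0.1089  0.0165]
```

>>> apply_moves:
  deltas:
    - [0,0,-0.1,0.16,0.02,0,255]
    - [0,0,-0.2,0.32,0.03,0,255]
    - [0,0,-0.3,0.48,0.05,0,255]
    - [0,0,-0.4,0.64,0.06,0,255]
    - [0,0,-0.5,0.8,0.08,0,255]
    - [0,0,-0.6,0.95,0.1,0,255]
    - [0,0,-0.6,0.95,0.1,0,255]

```text
clock: 7.5
ee_pos: [0.5325, 0.0165, 0.1656]
orientation: [-1.106, -2.938, 0.001]
ft_force: [-0.6, 0.2, 0.0]
opening: 0.0086
grasp_force: 50.0
```

```bash
python3 - <<'E'
from h import *
s=sense();print(s['ee_pos'],s['joint_pos'])
print(delta([.5367,.2,.165],1.705))
E
```

```text
[0.5325 0.0165 0.1656] [-0.1789  0.4838  1.7199 -0.      0.9405 -1.0295]
[-0.0002 -0.0017 -0.5439  0.5891  0.7037  0.0031]
```

>>> apply_moves:
  deltas:
    - [0,0,-0.1,0.13,0.16,0,255]
    - [0,0,-0.2,0.26,0.32,0,255]
    - [0,0,-0.3,0.4,0.48,0,255]
    - [0,0,-0.4,0.54,0.64,0,255]
    - [0,0,-0.5,0.67,0.8,0,255]
    - [0,0,-0.544,0.8,0.96,0,255]
    - [0,0,-0.544,0.8,0.96,0,255]
    - [0,0,-0.544,0.8,0.96,0,255]

```text
clock: 8.5
ee_pos: [0.54, 0.2632, 0.1657]
orientation: [0.204, -3.133, 0.002]
ft_force: [-0.2, 0.4, -0.4]
opening: 0.0084
grasp_force: 50.0
```

```bash
python3 - <<'E'
from h import *
s=sense();print(s['ee_pos'],s['joint_pos'])
a=shot('scene');b=shot('side');cs=[]
for n,c in(('scene',a),('side',b)):
    H,S,V=hsv(c);P=cloud(c)
    m=((H<6)|(H>172))&(S>130)&(V>50)
    for k,ce,l in comps(m,15):
        q=np.median(P[l],0)
        if q[2]>.11: print(n,k,ce,q)
    R,t=w2c(c);u=c['K']@(R@s['ee_pos']+t);u=(u[:2]/u[2]).astype(int);cs.append(cv2.resize(c['pixels'][u[1]-50:u[1]+50,u[0]-50:u[0]+50,::-1],None,fx=4,fy=4,interpolation=cv2.INTER_CUBIC));print(u)
cv2.imwrite('pics/k5.png',np.hstack(cs))
print(delta([.5367,.2693,.165],1.705)*np.r_[90,90,90,200,200,200])
E
```

```text
[0.54   0.2632 0.1657] [ 0.268   0.5643  1.5488 -0.001   1.0307 -1.4323]
scene 46 [422.3261  90.0217] [0.5525 0.2618 0.1897]
[415  95]
[281 290]
[-0.0421 -0.0791 -0.2839  2.804   6.9099  0.9936]
```

View pics/k5.png

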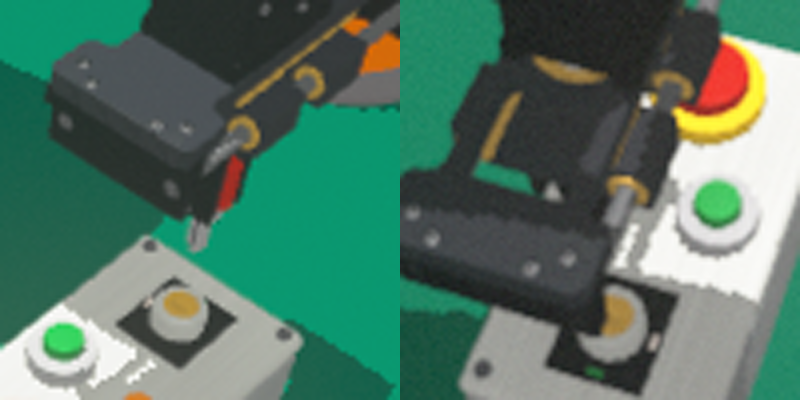

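The picture shows the red key gripped and upright with its blade at left crop (200,235), above the brass plug at (180,305).

>>> apply_moves:
  deltas:
    - [0,0,-0.003,0.014,0.035,0,255]
    - [0,0,-0.003,0.014,0.035,0.1,255]
    - [0,0,-0.003,0.014,0.035,0.17,255]
    - [0,0,-0.003,0.014,0.035,0.17,255]
    - [0,0,-0.003,0.014,0.035,0.17,255]

```text
clock: 9.22
ee_pos: [0.5372, 0.2711, 0.1326]
orientation: [-0.214, 3.134, 0.0]
ft_force: [-0.3, -0.4, -0.2]
opening: 0.0085
grasp_force: 50.0
```

```bash
python3 - <<'E'
from h import *
s=sense();print(s['ee_pos'],s['ft_force'])
print(delta([.5367,.2693,.121],1.705)*np.r_[90,90,90,200,200,200])
a=shot('scene');c=shot('wrist')
cs=[]
for c,p in((a,[.5367,.2693,.10]),(c,[.5367,.2693,.10])):
    R,t=w2c(c);u=c['K']@(R@np.array(p)+t);u=(u[:2]/u[2]).astype(int);print(u)
    cs.append(cv2.resize(c['pixels'][u[1]-30:u[1]+30,u[0]-30:u[0]+30,::-1],(400,400),interpolation=cv2.INTER_CUBIC))
cv2.imwrite('pics/k6.png',np.hstack(cs))
E
```

```text
[0.5372 0.2711 0.1326] [-0.2656 -0.414  -0.2207]
[ 0.0041  0.028   0.1129  0.7463 -1.7109 11.6226]
[410 116]
[316 223]
```

View pics/k6.png

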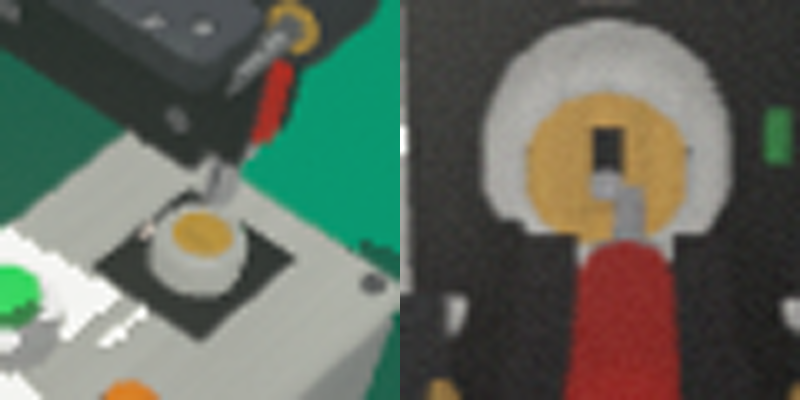

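In the wrist crop the blade at (628,215) stands about 2 mm right of the dark keyway at (607,150). That agrees with the 1.7 mm the pose reports along tool y, so I correct it.

>>> apply_moves:
  deltas:
    - [0,0,0.001,0.004,-0.01,0.01,255]
    - [0,0,0.001,0.004,-0.01,0.03,255]
    - [0,0,0.001,0.004,-0.01,0.03,255]
    - [0,0,0.001,0.004,-0.01,0.03,255]

```text
clock: 9.82
ee_pos: [0.5364, 0.269, 0.1263]
orientation: [0.212, -3.134, -0.0]
ft_force: [-0.0, 0.4, -0.2]
opening: 0.0085
grasp_force: 50.0
```

```bash
python3 - <<'E'
from h import *
s=sense();print(s['ee_pos'],s['ft_force'])
print(delta([.5367,.2693,.121],1.705)*np.r_[90,90,90,200,200,200])
c=shot('wrist')
cv2.imwrite('pics/k7.png',cv2.resize(c['pixels'][190:260,280:360,::-1],None,fx=7,fy=7,interpolation=cv2.INTER_CUBIC))
E
```

```text
[0.5364 0.269  0.1263] [-0.0228  0.3798 -0.1696]
[ 0.0008 -0.0044  0.0381 -0.3532  0.2186  5.2868]
```

View pics/k7.png

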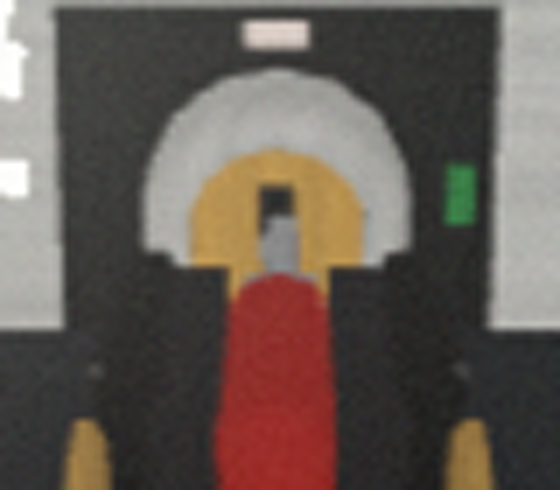

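Blade (280,245) and keyway (277,205) are now lined up, so I lower it into the mouth.

>>> apply_moves:
  deltas:
    - [0,0,0,-0.001,0,0.015,255]
    - [0,0,0,-0.001,0,0.03,255]
    - [0,0,0,-0.001,0,0.04,255]
    - [0,0,0,-0.001,0,0.05,255]
    - [0,0,0,-0.001,0,0.05,255]

```text
clock: 10.5
ee_pos: [0.5366, 0.269, 0.1162]
orientation: [0.212, -3.134, 0.0]
ft_force: [0.6, 0.4, -1.2]
opening: 0.0088
grasp_force: 50.0
```

>>> apply_moves:
  deltas:
    - [0,0,0,0,0,0.01,255]
    - [0,0,0,0,0,0.02,255]
    - [0,0,0,0,0,0.025,255]
    - [0,0,0,0,0,0.025,255]

```text
clock: 11.0
ee_pos: [0.5368, 0.269, 0.1117]
orientation: [-0.212, 3.134, -0.0]
ft_force: [0.3, -0.5, 1.6]
opening: 0.009
grasp_force: 50.0
```

>>> apply_moves:
  deltas:
    - [0,0,0.08,0,0,0.005,255]
    - [0,0,0,0,0,0.008,255]
    - [0,0,-0.08,0,0,0.01,255]
    - [0,0,0,0,0,0.013,255]
    - [0,0,0.08,0,0,0.015,255]
    - [0,0,0,0,0,0.018,255]
    - [0,0,-0.08,0,0,0.02,255]
    - [0,0,0,0,0,0.02,255]

```text
clock: 12.0
ee_pos: [0.5367, 0.269, 0.1079]
orientation: [-0.208, 3.134, -0.0]
ft_force: [0.3, -1.5, 2.4]
opening: 0.0083
grasp_force: 50.0
```

>>> apply_moves:
  deltas:
    - [0,0,0.08,0,0,0.005,255]
    - [0,0,0,0,0,0.01,255]
    - [0,0,-0.08,0,0,0.015,255]
    - [0,0,0,0,0,0.02,255]
    - [0,0,0.08,0,0,0.025,255]
    - [0,0,0,0,0,0.03,255]
    - [0,0,-0.08,0,0,0.03,255]
    - [0,0,0,0,0,0.03,255]

```text
clock: 13.0
ee_pos: [0.5375, 0.2691, 0.1017]
orientation: [-0.208, 3.133, 0.0]
ft_force: [1.4, -0.4, 2.2]
opening: 0.0087
grasp_force: 50.0
```

>>> apply_moves:
  deltas:
    - [0,0,0.08,0,0,0.005,255]
    - [0,0,0,0,0,0.01,255]
    - [0,0,-0.08,0,0,0.015,255]
    - [0,0,0,0,0,0.02,255]
    - [0,0,0.08,0,0,0.025,255]
    - [0,0,0,0,0,0.027,255]
    - [0,0,-0.08,0,0,0.03,255]
    - [0,0,0,0,0,0.03,255]

```text
clock: 14.0
ee_pos: [0.5375, 0.2693, 0.0987]
orientation: [-0.208, 3.132, 0.001]
ft_force: [-4.4, -1.0, 17.8]
opening: 0.0081
grasp_force: 50.0
```

```bash
python3 - <<'E'
from h import *
s=sense();print(s['ee_pos'],s['ft_force'],s['moment'])
print(delta([.5367,.2693,.0955],1.705)*np.r_[90,90,90,200,200,200])
c=shot('wrist')
cv2.imwrite('pics/k8.png',cv2.resize(c['pixels'][190:270,270:370,::-1],None,fx=6,fy=6,interpolation=cv2.INTER_CUBIC))
E
```

```text
[0.5375 0.2693 0.0987] [-4.4391 -1.0435 17.7945] [-0.2018  0.6511 -0.0142]
[ 0.0165  0.1806 -0.1006  0.8457  0.1496  3.2189]
```

>>> apply_moves:
  deltas:
    - [0,0,0.08,0,0,-0.005,255]
    - [0,0,0,0,0,-0.005,255]
    - [0,0,-0.08,0,0,-0.005,255]
    - [0,0,0,0,0,-0.005,255]
    - [0,0,0.08,0,0,-0.003,255]
    - [0,0,0,0,0,-0.002,255]
    - [0,0,-0.08,0,0,0,255]
    - [0,0,0,0,0,0,255]

```text
clock: 15.05
ee_pos: [0.5376, 0.2692, 0.0987]
orientation: [-0.208, 3.132, 0.001]
ft_force: [-3.4, -2.1, 18.7]
opening: 0.0089
grasp_force: 50.0
```

```bash
python3 - <<'E'
from h import *
c=shot('wrist');a=shot('scene')
i1=cv2.resize(c['pixels'][195:265,280:360,::-1],(400,350),interpolation=cv2.INTER_CUBIC)
i2=cv2.resize(a['pixels'][80:150,370:450,::-1],(400,350),interpolation=cv2.INTER_CUBIC)
cv2.imwrite('pics/k9.png',np.hstack([i1,i2]))
E
```

```text
(no output)
```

View pics/k9.png

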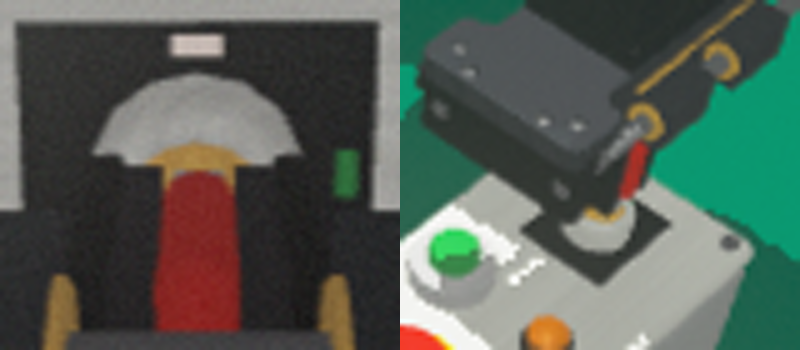

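The key is centred and nearly seated. By height about 4 mm is still missing, so it is on the third pin. I ease to about 10 N and wiggle with dwell.

>>> apply_moves:
  deltas:
    - [0,0,0.08,0,0,-0.006,255]
    - [0,0,0.08,0,0,-0.006,255]
    - [0,0,-0.02,0,0,-0.006,255]
    - [0,0,-0.085,0,0,-0.006,255]
    - [0,0,-0.085,0,0,-0.006,255]
    - [0,0,0.02,0,0,-0.006,255]
    - [0,0,0.085,0,0,-0.006,255]
    - [0,0,0.085,0,0,-0.006,255]
    - [0,0,-0.02,0,0,-0.006,255]
    - [0,0,-0.085,0,0,-0.006,255]
    - [0,0,-0.085,0,0,-0.006,255]
    - [0,0,0,0,0,-0.006,255]

```text
clock: 16.65
ee_pos: [0.5375, 0.2692, 0.099]
orientation: [-0.206, 3.132, 0.001]
ft_force: [-2.8, -1.7, 13.2]
opening: 0.0087
grasp_force: 50.0
```

```bash
python3 - <<'E'
from h import *
s=sense();print(s['ee_pos'],s['ft_force'],s['moment'])
for n in('scene','side','wrist'):
    c=shot(n);H,S,V=hsv(c);P=cloud(c)
    m=((H<6)|(H>172))&(S>130)&(V>50)&(np.hypot(P[...,0]-.537,P[...,1]-.27)<.03)&(P[...,2]>.1)
    q=P[m];
    if len(q)>5: print(n,len(q),np.percentile(q,[3,50,97],axis=0))
    ys,xs=np.nonzero(m)
    if n=='wrist' and len(ys):
        i=ys.min();print('upper red row',i,xs[ys==i].mean(),P[i+1,int(xs[ys==i].mean())])
E
```

```text
[0.5375 0.2692 0.099 ] [-2.7963 -1.7457 13.1533] [-0.1747  0.3618 -0.0538]
scene 36 [[0.5473 0.2655 0.1065]
 [0.5503 0.2675 0.1211]
 [0.5523 0.2723 0.1328]]
wrist 506 [[0.5243 0.264  0.1074]
 [0.526  0.2681 0.1267]
 [0.5472 0.2722 0.1312]]
upper red row 229 319.5 [0.5245 0.2675 0.107 ]
```

>>> apply_moves:
  deltas:
    - [0,0,0.07,0.004,0,0,255]
    - [0,0,-0.04,0.004,0,0,255]
    - [0,0,-0.08,0.004,0,0,255]
    - [0,0,0.03,0.004,0,0,255]
    - [0,0,0.08,0.004,0,0,255]
    - [0,0,-0.03,0.004,0,0,255]
    - [0,0,-0.08,0.004,0,0,255]
    - [0,0,0.03,0.004,0,0,255]
    - [0,0,0.08,0.004,0,0,255]
    - [0,0,-0.03,0.004,0,0,255]
    - [0,0,-0.08,0.004,0,0,255]
    - [0,0,0,0.004,0,0,255]

```text
clock: 18.3
ee_pos: [0.5368, 0.2688, 0.0969]
orientation: [-0.207, 3.133, -0.0]
ft_force: [0.8, -1.1, 1.4]
opening: 0.0086
grasp_force: 50.0
```

Lateral relief plus continuous wiggling freed it: z dropped 2 mm and the force fell to 1.4 N. I continue the same way.

>>> apply_moves:
  deltas:
    - [0,0,0.07,0,0,0.004,255]
    - [0,0,-0.03,0,0,0.007,255]
    - [0,0,-0.08,0,0,0.01,255]
    - [0,0,0.03,0,0,0.012,255]
    - [0,0,0.08,0,0,0.014,255]
    - [0,0,-0.03,0,0,0.016,255]
    - [0,0,-0.08,0,0,0.018,255]
    - [0,0,0.03,0,0,0.018,255]
    - [0,0,0.08,0,0,0.018,255]
    - [0,0,-0.03,0,0,0.018,255]
    - [0,0,-0.08,0,0,0.018,255]
    - [0,0,0,0,0,0.018,255]

```text
clock: 19.8
ee_pos: [0.537, 0.2692, 0.0949]
orientation: [-0.207, 3.132, 0.001]
ft_force: [-1.3, -1.8, 9.0]
opening: 0.009
grasp_force: 50.0
```

```bash
python3 - <<'E'
from h import *
s=sense();print(s['ee_pos'],s['ft_force'],s['moment'])
c=shot('wrist');H,S,V=hsv(c);P=cloud(c)
m=((H<6)|(H>172))&(S>130)&(V>50)&(np.hypot(P[...,0]-.537,P[...,1]-.27)<.03)&(P[...,2]>.09)
print(np.percentile(P[m],[3,50,97],axis=0))
print(delta([.5367,.2693,.0955],1.705)*np.r_[90,90,90,200,200,200])
E
```

```text
[0.537  0.2692 0.0949] [-1.3383 -1.8361  8.9645] [-0.0882  0.2262  0.0337]
[[0.5237 0.2639 0.1031]
 [0.5256 0.268  0.1225]
 [0.5467 0.2721 0.1273]]
[ 0.0226  0.1866 -0.3658  0.2989  0.124  -0.57  ]
```

>>> apply_moves:
  deltas:
    - [0,0,0.07,0,0,0.003,255]
    - [0,0,-0.03,0,0,0.006,255]
    - [0,0,-0.08,0,0,0.006,255]
    - [0,0,0.03,0,0,0.006,255]
    - [0,0,0.08,0,0,0.006,255]
    - [0,0,-0.03,0,0,0.006,255]
    - [0,0,-0.08,0,0,0.006,255]
    - [0,0,0,0,0,0.006,255]
    - [0,0,0,0,0,0.006,255]

```text
clock: 20.98
ee_pos: [0.5372, 0.269, 0.0948]
orientation: [-0.211, 3.131, 0.0]
ft_force: [-1.6, -2.4, 15.3]
opening: 0.0088
grasp_force: 50.0
```

It is home: z doesn't change under more push. Now the clockwise turn, which is positive about the downward tool z.

>>> apply_moves:
  deltas:
    - [0,0,0,0,0,-0.002,255]
    - [0,0,0.08,0,0,-0.002,255]
    - [0,0,0.16,0,0,-0.002,255]
    - [0,0,0.24,0,0,-0.002,255]
    - [0,0,0.32,0,0,-0.002,255]
    - [0,0,0.4,0,0,-0.002,255]
    - [0,0,0.48,0,0,-0.002,255]
    - [0,0,0.56,0,0,-0.002,255]
    - [0,0,0.64,0,0,-0.002,255]
    - [0,0,0.72,0,0,-0.002,255]
    - [0,0,0.8,0,0,-0.002,255]
    - [0,0,0.8,0,0,-0.002,255]
  newtons: 60

```text
clock: 22.48
ee_pos: [0.5376, 0.2702, 0.0948]
orientation: [1.67, 2.657, 0.007]
ft_force: [-0.1, 1.1, 12.7]
opening: 0.0083
grasp_force: 60.0
```

```bash
cat > st.py <<'E'
from h import *
s=sense();y=Ro.from_rotvec(s['orientation']).as_matrix()[:,1];psi=np.arctan2(y[1],y[0])
print(s['ee_pos'],s['ft_force'],s['moment'],'turned deg',np.degrees(1.705-psi),s['grasp_force'],s['joint_pos'])
E
python3 st.py
```

```text
[0.5376 0.2702 0.0948] [-0.1331  1.1151 12.6643] [0.1503 0.2766 0.0939] turned deg 71.99546053125671 60.00384737737477 [ 0.2797  0.6612  1.6023  0.0013  0.8726 -0.1696]
```

>>> apply_moves:
  deltas:
    - [0,0,0.08,0,0,0,255]
    - [0,0,0.16,0,0,0,255]
    - [0,0,0.24,0,0,0,255]
    - [0,0,0.29,0,0,0,255]
    - [0,0,0.29,0,0,0,255]

```text
clock: 23.1
ee_pos: [0.5381, 0.2704, 0.0949]
orientation: [2.227, 2.212, 0.01]
ft_force: [-0.3, 1.0, 11.4]
opening: 0.0083
grasp_force: 60.0
```

```bash
python3 st.py
```

```text
[0.5381 0.2704 0.0949] [-0.3475  1.0027 11.3745] [0.1606 0.1605 0.1086] turned deg 98.0771711979985 60.00321672298014 [0.2797 0.6614 1.6018 0.0015 0.8716 0.2855]
```

>>> apply_moves:
  deltas:
    - [0,0,0.02,0,0,0,255]
    - [0,0,0.04,0,0,0,255]
    - [0,0,0.04,0,0,0,255]

```text
clock: 23.48
ee_pos: [0.5382, 0.2704, 0.0949]
orientation: [2.295, 2.142, 0.01]
ft_force: [-0.3, 1.8, 12.2]
opening: 0.0086
grasp_force: 60.0
```

```bash
python3 st.py
```

```text
[0.5382 0.2704 0.0949] [-0.2998  1.81   12.181 ] [0.062  0.1647 0.1333] turned deg 101.65361388139972 60.002937130630016 [0.2797 0.6614 1.6017 0.0012 0.8716 0.3481]
```

>>> apply_moves:
  deltas:
    - [0,0,0.02,0,0,0,255]
    - [0,0,0.04,0,0,0,255]
    - [0,0,0.04,0,0,0,255]

```text
clock: 23.85
ee_pos: [0.5383, 0.2703, 0.0949]
orientation: [2.361, 2.069, 0.01]
ft_force: [-0.6, 0.6, 12.2]
opening: 0.0083
grasp_force: 60.0
```

```bash
python3 st.py
```

```text
[0.5383 0.2703 0.0949] [-0.5719  0.5587 12.1555] [0.0695 0.0985 0.2393] turned deg 105.21198192643513 60.00289720483124 [0.2796 0.6615 1.6017 0.0008 0.8715 0.4104]
```

>>> apply_moves:
  deltas:
    - [0,0,0.01,0,0,0,255]
    - [0,0,0.01,0,0,0,255]
    - [0,0,0.01,0,0,0,255]
    - [0,0,0.01,0,0,0,255]
    - [0,0,0.01,0,0,0,255]
    - [0,0,0.01,0,0,0,255]
    - [0,0,0.01,0,0,0,255]
    - [0,0,0.01,0,0,0,255]

```text
clock: 24.85
ee_pos: [0.5383, 0.2703, 0.0948]
orientation: [2.376, 2.051, 0.01]
ft_force: [-0.3, 1.1, 11.5]
opening: 0.0081
grasp_force: 60.0
```

```bash
python3 - <<'E'
exec(open('st.py').read())
c=shot('wrist');H,S,V=hsv(c);P=cloud(c)
m=((H<6)|(H>172))&(S>130)&(V>50)&(np.hypot(P[...,0]-.537,P[...,1]-.27)<.03)&(P[...,2]>.09)
print(np.percentile(P[m],[3,50,97],axis=0))
a=shot('scene')
i1=cv2.resize(c['pixels'][180:270,265:375,::-1],(400,330),interpolation=cv2.INTER_CUBIC)
i2=cv2.resize(a['pixels'][80:180,340:460,::-1],(400,330),interpolation=cv2.INTER_CUBIC)
cv2.imwrite('pics/k10.png',np.hstack([i1,i2]))
E
```

```text
[0.5383 0.2703 0.0948] [-0.2867  1.1119 11.5182] [0.0671 0.1056 0.3475] turned deg 106.08063376070986 60.00299979932606 [0.2797 0.6615 1.6017 0.0007 0.8715 0.4257]
[[0.5338 0.2748 0.1032]
 [0.538  0.2805 0.1225]
 [0.542  0.2822 0.1267]]
```

View pics/k10.png

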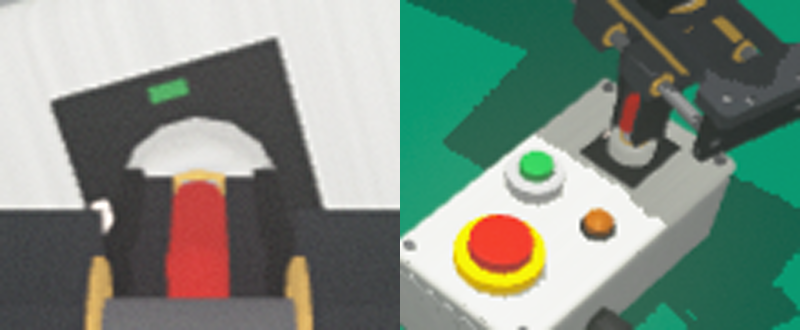

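The picture shows the key square between the pads at left crop (200,240), turned past the green mark at (168,91). The e-stop and green button are untouched. The torque of 0.35 N m, above the 0.13 N m of the spring, shows the plug is on its stop, and the height shows the key is home.

```bash
python3 -c "
from cell import robot
print(robot.finish_job())"
```

```text
the job is handed in; nothing more can be done
None
```

I've handed in the job with the red key fully home in the key switch, turned clockwise to its stop and still gripped; it took about 25 s of the 72 s, and no verdict came back.

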